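# Snap the spindle clip home on a sample carousel

## Task

The rotor is back on the sample carousel and its E-clip lies flat on the hub flange, mouth towards the spindle. Pick up the clip fork from the bench and, with the fork, push the clip sideways into the spindle groove until it snaps fully home, then lay the fork down flat on the bench top and let go. Never touch the clip with the gripper, and leave everything else on the bench as it is.

Things in the scene. Friction and masses are not known exactly. Their poses are not given: they have to be found in the camera images.
- carousel: Round, dark grey sample carousel, 310 mm across, fixed to the bench, hood off, placed and turned differently each time. White rotor, deck 102 mm above the bench; tube caps rise at most 21 mm above the deck, none on the side the clip comes from. In the middle an aluminium hub with a flat round flange, 136 mm diameter, 6 mm thick, top 135 mm above the bench. Origin: on the bench under the spindle axis, z up.
- groove (a point): Centre of the groove, on the axis of the upright steel spindle that rises from the flange: spindle 34 mm diameter, top 183 mm above the bench. The groove lies directly above the flange, 10 mm high, core 23 mm diameter; this point is half-way up it, 5 mm above the flange top. z up, x roughly the way the clip has to be pushed.
- clip: Split E-clip of dark spring steel, 64 mm outer diameter, 8 mm thick, 95 g, flat on the flange, mouth to the spindle, its origin 24 to 31 mm from the spindle axis. Origin: centre of the bore, on the underside. x points from the round back out through the mouth (to the spindle within about 0.25 rad), z up. A ring open over 90 degrees, with three inward lugs: at the back and at the two arm ends.
- clip_top (a point): Centre of the clip's bore, level with its top face, 8 mm above the origin of the clip; same axes. The 17 mm gap between the arm lugs is narrower than the 23 mm groove core, so the springy arms must spread: pushed at the round back it takes about 15 N; up to about 9 mm short of the axis it springs back, from about 7 mm it snaps on by itself. Home, its centre lies on the spindle axis. The steel is oiled and slippery.
- fork_tool: Clip fork: steel fork blade on a black plastic handle, 180 mm long, about 200 g, flat on the bench left or right of the carousel. Origin on the underside, 90 mm from the rear end; x along the tool to the fork, z up. Handle from x = -90 to +20 mm, 22 mm wide, 26 mm high, sides straight and upright. Blade 8 mm thick, its underside flush with the handle's.
- fork_grip (a point): Where to grip the fork, near its centre of mass: in the handle, half-way up (13 mm above the underside), 10 mm behind the tool's origin. x to the fork, y across the handle, z up.
- fork_mouth (a point): Point half-way between the two prong tips, 4 mm above the underside, 96 mm ahead of fork_grip; same axes. Prongs 8 mm wide, 39 mm apart inside, 55 mm over their outsides, 20 mm deep; their ends are round, 4 mm radius, and reach 4 mm beyond this point. With both prongs on the clip's round back this point is 27 mm behind the clip's centre.
- screwdriver: Bystander: flat screwdriver, 205 mm long, dark handle, lying on the other side of the carousel. Origin on the bench under its middle.
- amber_bottle: Bystander: amber bottle, 60 mm diameter, 120 mm high. Origin under its foot.
- wash_bottle: Bystander: white bottle, 72 mm diameter, 190 mm high. Origin under its foot.
- specimen_jar: Bystander: clear screw-cap jar, 60 mm diameter, 65 mm high. Origin under its foot.
- thrust_washer: Bystander: spare steel washer, a closed ring of 72 mm diameter, 6 mm thick, flat on the bench. Origin under its centre.
- tip_box: Bystander: pipette tip box, 87 x 127 x 70 mm. Origin under its centre.
- tube_rack: Bystander: steel tube rack with capped tubes, 65 x 200 x 82 mm, on the right of the bench. Origin under its centre.
Mind the look-alikes: they are no part of the job. Leave any red look-alike of the fork_tool alone.

How it is judged:
On the way, in this order (a step that is already met when the one before it is completed fails the run):
1. the fork is picked up in the gripper (height (world z) of fork_grip above 0.06 m and contact force between the fingers and fork_tool above 2 N), for 0.2 s.
2. the held fork pushes against the clip, which is not yet on the spindle (contact force between fork_tool and clip above 2 N and contact force between the fingers and fork_tool above 2 N and horizontal distance between clip and groove above 0.008 m).
3. the clip is snapped home: its centre within 3 mm of the spindle axis, flat, in the groove (horizontal distance between clip and groove below 0.003 m and z of clip in the frame of groove between -0.008 and 0.001 m and angle between clip's own z axis and vertical below 0.12 rad), for 0.2 s.
At the end, for the whole second after the job is handed in: The clip sits in the spindle groove, its centre within 3 mm of the spindle axis and flat (within 0.12 rad); the fork lies flat on the bench top (grip point below 25 mm, fork mouth below 30 mm), released and at rest (all of step 3 and height (world z) of fork_grip below 0.025 m and height (world z) of fork_mouth below 0.03 m and linear speed of each of fork_tool, clip below 0.02 m/s); the robot touches nothing.
It fails at once if the gripper or arm touches the clip (contact force between any of the fingers, the arm and clip above 0.5 N).
It fails at once if a bystander is moved by more than 25 mm (distance of any of screwdriver, amber_bottle, wash_bottle, specimen_jar, thrust_washer, tip_box, tube_rack from where it was at the start of the episode above 0.025 m).
It also fails if it takes over 58 s, if anything falls off the work surface, if the arm or the gripper's body presses on something with over 40 N, if the wrist force passes 120 N, or if a joint passes its speed limit or range.

## Robot

A 6-joint arm with a two-finger parallel gripper is mounted at the origin on the work surface. World frame = base frame: x ahead of the robot, y to its left, z up, the work surface at z = 0. Lengths are in m, angles in rad, forces in N, time in s.
With the tool pointing down it reaches from about 0.25 to 0.775 m from the base axis. Payload 4 kg.
Tool frame: the origin (TCP) lies midway between the tips of the shut fingers; the grasp point (between the pads) lies 19 mm behind it; z points along the fingers, x is the direction in which the jaws open and shut, and the axes are right-handed (so a half turn about z gives the same grasp; the last joint's range is limited). The gripper opens to 94 mm and grips with 3 to 60 N. Pads are 16 mm wide; open, the fingers measure 119 mm over their backs; the gripper's body (75 mm by 177 mm) begins 78 mm behind the grasp point.
Start: joints at [-1.388, 0.087, 1.371, -0, 1.684, -0.103], TCP at [0.155, -0.528, 0.183] pointing down, gripper open.
Joint ranges: [-3.1, 3.1], [-0.76, 2.03], [0.27, 2.55], [-1.08, 4.22], [0.17, 2.65], [-2.57, 2.57]. Speed limits (rad/s): [2.79, 2.79, 3.14, 3.14, 3.14, 3.14].

## Interface

Orientations are given as [roll, pitch, yaw] about the fixed x, y, z axes, in that order (R = Rz(yaw) Ry(pitch) Rx(roll)).
In Python, from bench import * gives the robot as it stands.
- The arm moves only by the tool send_rows, never from a script. Its argument "rows" is one flat list of numbers, 7 for each row, row after row: the shift along the world's x, y, z in mm, then the turn, a rotation vector about the world's x, y, z in degrees, then the opening, from 0 (shut) to 1 (fully open). A call has exactly 8 rows; each row shifts and turns the commanded pose from where the row before left it; what a row does not reach is not made up. A row lasts 1/8 s, in which the tool goes at most 62.5 mm and 10.7 degrees, less where a joint would pass 70% of its speed; a pose out of reach is approached as far as the arm can. A call is refused whole if a number of a shift passes 62.5 or a number of a turn 10.7, either way. A call with a gripper value outside its range is refused whole. The fingers move at their own pace and stop on an object; the grip force is fixed at half the most. Time passes only in rows, so rows that do not move let the fingers close, or fill a call up. It gives the time, the measured TCP pose, the force and the opening at its end, in the units of the state.
- get_obs(): the state, without advancing time (a new reading comes with each control period).
- snapshot(name): name is "scene" or "top"; returns a dict with "color" (400x640x3 uint8, red, green, blue), "intrinsics" (3x3 intrinsics, pixels), "distortion" ([k1, k2, p1, p2, k3] as OpenCV has them; the pictures are not rectified), "rvec" (rotation vector, rad) and "tvec" (3), from world to camera coordinates, as OpenCV has them. Camera axes: x right, y down, z forward; pixel columns grow to the right and rows downward; lengths in m; the calibration is good to about 2 mm. A picture is of the moment at which its call begins. There is no depth.
- close_job(): hands the job in, once; it reports no verdict.
The state is a dict: "time": time; "joint_positions": joint angles; "qvel": joint speeds; "joint_torque": joint torques, N m; "tool_pos": TCP position; "ee_rot": TCP orientation; "wrist_force": force on the tool from outside, world axes, zero at the start; "wrist_torque": the same for the moment, N m; "width": finger opening in m.
Only numpy, scipy, OpenCV 4.12 (cv2) and the standard library are available. Lean on these libraries where they do the work, as an engineer would, in place of code of your own. Each camera call takes 0.05 s, during which the arm holds its last target.

## Working session

There is one attempt and no reset: what is moved stays moved. The work goes in short steps, Python scripts to look and compute and a tool call to move; the robot and the scene stay as the last step left them, time stands still between calls to the robot, and variables do not carry over. Pictures are saved under pics/ and viewed, and the job is handed in when it is done.

Besides the shell and the picture viewer there is one more tool, called after "Request:" by a JSON object that holds its "op" and its "data", one argument or row to a line. send_rows: Moves the arm, as the interface text tells. Its arguments: {"type":"object","properties":{"rows":{"type":"array","items":{"type":"number"}}},"required":["rows"]}

```bash
mkdir -p pics; ls; python3 - <<'E'
from bench import *
import cv2
o=get_obs();print(o)
for n in("scene","top"):
    s=snapshot(n);cv2.imwrite(f"pics/{n}0.png",s["color"][:,:,::-1]);print(n,s["intrinsics"],s["distortion"],s["rvec"],s["tvec"])
E
```

```text
pics
{'time': 0.0, 'joint_positions': array([-1.38810466e+00,  8.79617041e-02,  1.37222157e+00,  2.20232108e-06,
        1.68358119e+00, -1.03102902e-01]), 'qvel': array([-7.52708807e-05,  2.00893743e-03,  2.88990596e-04, -3.36471360e-05,
       -1.05354835e-05,  7.49927785e-04]), 'joint_torque': array([ 4.74634380e-04, -3.40175629e+01, -3.02431190e+01,  7.16476841e-02,
        3.30597663e-02, -1.65199740e-04]), 'tool_pos': array([ 0.1549446 , -0.52711779,  0.18201714]), 'ee_rot': array([-3.14136695e+00,  2.16005644e-03, -1.28500127e+00]), 'wrist_force': array([ 0.49010257, -0.0330583 ,  0.31554228]), 'wrist_torque': array([ 0.00339123,  0.00080937, -0.01402078]), 'width': 0.09370567944126056}
scene [[364.79010276   0.         317.37127091]
 [  0.         364.79010276 205.18355604]
 [  0.           0.           1.        ]] [0.00226523 0.         0.         0.         0.        ] [ 2.17479811  0.83230286 -0.37758322] [-0.36390686 -0.12743032  1.66096921]
top [[399.79543472   0.         317.85936065]
 [  0.         399.79543472 193.77702152]
 [  0.           0.           1.        ]] [-0.00181001  0.          0.          0.          0.        ] [ 2.12381162 -2.14165436  0.18445233] [0.03802712 0.49375252 1.35138798]
```

View pics/scene0.png

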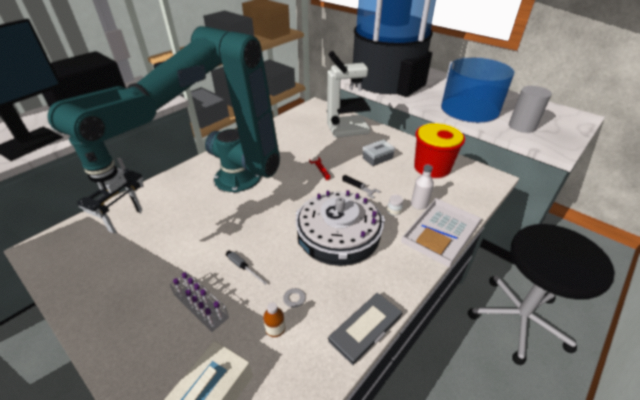

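View pics/top0.png

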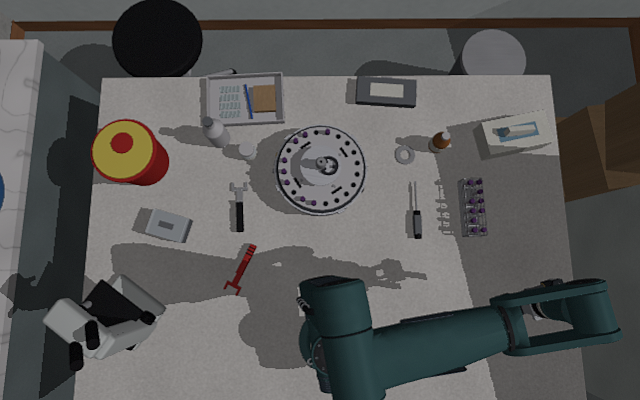

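The top view shows the black-handled fork at about (238,205) with its prongs up at (237,186). The red look-alike is at (242,268), the screwdriver at (416,210), and the carousel at (321,169) with the clip near (327,163). The black and steel one, left of the carousel, fits the description. I'll confirm it in an enlarged crop.

```bash
cat > h.py <<'E'
from bench import *
import numpy as np, cv2
def cam(s):
    R,_=cv2.Rodrigues(np.array(s["rvec"],float)); return np.array(s["intrinsics"]),np.array(s["distortion"],float),R,np.array(s["tvec"],float).ravel()
def ray(s,uv):
    K,d,R,t=cam(s); p=cv2.undistortPoints(np.array([[uv]],float),K,d)[0,0]
    return -R.T@t, R.T@np.array([p[0],p[1],1.])
def onz(s,uv,z):
    c,v=ray(s,uv); return c+v*(z-c[2])/v[2]
def proj(s,P):
    K,d,R,t=cam(s); return cv2.projectPoints(np.atleast_2d(np.array(P,float)),np.array(s["rvec"],float),t,K,d)[0][:,0]
def tri(s1,a,s2,b):
    c1,v1=ray(s1,a);c2,v2=ray(s2,b);v1/=np.linalg.norm(v1);v2/=np.linalg.norm(v2)
    k=np.linalg.lstsq(np.c_[v1,-v2],c2-c1,rcond=None)[0];p=c1+v1*k[0];q=c2+v2*k[1]
    return (p+q)/2,np.linalg.norm(p-q)
E
python3 - <<'E'
from h import *
t=snapshot("top");s=snapshot("scene")
a=cv2.resize(t["color"][170:245,200:280],None,fx=5,fy=5,interpolation=2)
b=cv2.resize(t["color"][120:220,270:372],None,fx=6,fy=6,interpolation=2)[:,:,:]
c=cv2.resize(s["color"][180:270,290:390],None,fx=6,fy=6,interpolation=2)
d=cv2.resize(s["color"][150:210,300:390],None,fx=6,fy=6,interpolation=2)
for n,i in zip(("fk","cl","cs","fs"),(a,b,c,d)): cv2.imwrite(f"pics/{n}1.png",i[:,:,::-1])
for n,uv,z in(("fork",(238,205),.013),("car",(321,169),.1),("clip",(327,163),.14),("foot",(320,165),0),("redf",(242,268),.013),("sd",(416,210),.01)):print(n,onz(t,uv,z))
E
```

```text
fork [0.46111374 0.31709748 0.013     ]
car [0.56887967 0.02270741 0.1       ]
clip [0.5794291 0.0032539 0.14     ]
foot [0.60755524 0.02511449 0.        ]
redf [0.24145588 0.29770596 0.013     ]
sd [ 0.43839963 -0.31351519  0.01      ]
```

View pics/fk1.png

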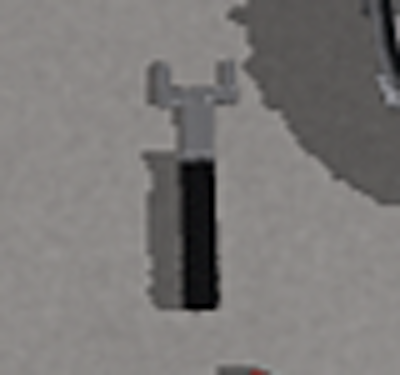

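View pics/cl1.png

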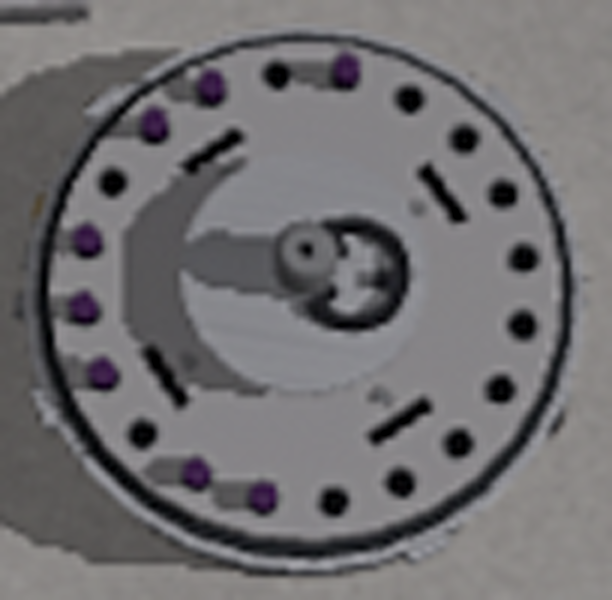

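View pics/cs1.png

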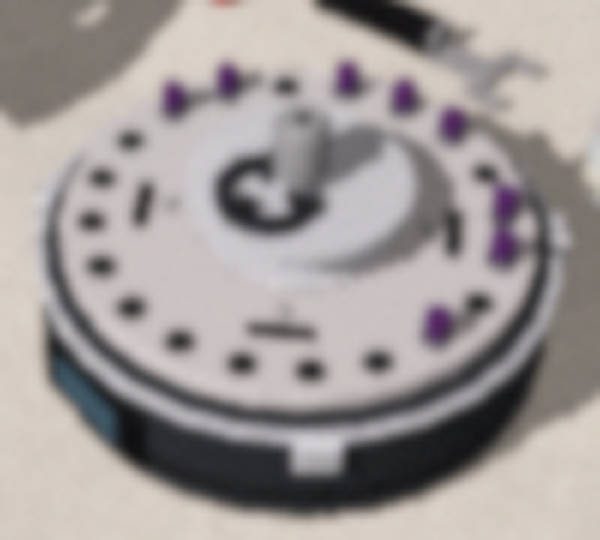

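View pics/fs1.png

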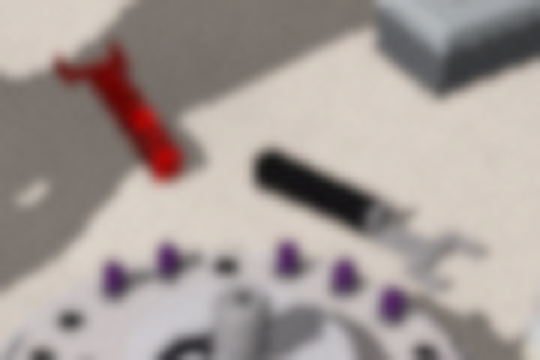

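The crop confirms it: the fork has a black handle, a grey steel blade and prongs up at crop (155–235,65), and is distinct from the red one. The clip ring sits right of the spindle (crop (355,272)), so the push goes about along world +y. Next I'll measure precisely.

```bash
python3 - <<'E'
from h import *
t=snapshot("top");s=snapshot("scene")
print("cams",ray(t,(320,200))[0],ray(s,(320,200))[0])
def mask(S,x0,y0,x1,y1,f):
    im=S["color"].astype(int);m=np.zeros(im.shape[:2],np.uint8);m[y0:y1,x0:x1]=f(im[y0:y1,x0:x1])*255
    n,l,st,c=cv2.connectedComponentsWithStats(m);k=1+st[1:,4].argmax();m=(l==k).astype(np.uint8);print("mask",st[k],c[k]);return m,c[k]
# handle
mt,ct=mask(t,225,195,255,240,lambda a:a.max(2)<60)
ms,cs=mask(s,335,165,375,195,lambda a:a.max(2)<75)
print("handle tri",tri(t,ct,s,cs))
def weighted(S,x0,y0,x1,y1,dark,light):
    g=S["color"][y0:y1,x0:x1].astype(float).mean(2);w=np.clip((light-g)/(light-dark),0,1);return w
for n,S,m in(("t",t,mt),("s",s,ms)):
    r=cv2.minAreaRect(cv2.findNonZero(m));print(n,r,cv2.boxPoints(r).round(1).tolist())
ys,xs=np.nonzero(mt);P=np.array([onz(t,(x,y),.026)[:2] for x,y in zip(xs,ys)])
r=cv2.minAreaRect(P.astype(np.float32)*1000);print("handle rect z26 mm",r)
c=P.mean(0);u,sv,vt=np.linalg.svd(P-c);print("c",c,"axis",vt[0])
# spindle / clip printing
for n,S,(x0,y0,x1,y1) in(("t",t,(312,152,342,178)),("fork blade",t,(226,178,252,206))):
    g=S["color"][y0:y1,x0:x1].mean(2).astype(int);print(n,x0,y0);print("\n".join(" ".join(f"{v:3d}" for v in r) for r in g))
E
```

```text
cams [0.25685628 0.0369907  1.41567779] [ 1.15909285 -0.73925344  1.00870883]
mask [236 202   8  30 210] [239.16666667 216.63333333]
mask [343 176  19  12 100] [351.91 181.18]
handle tri (array([0.41825201, 0.31041927, 0.01389188]), np.float64(0.003630855957859999))
t ((239.5, 216.5), (29.0, 7.0), 90.0) [[236.0, 202.0], [243.0, 202.0], [243.0, 231.0], [236.0, 231.0]]
s ((351.9000244140625, 181.20001220703125), (19.677398681640625, 4.919349670410156), 26.56505012512207) [[342.0, 179.0], [344.20001220703125, 174.60000610351562], [361.79998779296875, 183.39999389648438], [359.6000061035156, 187.8000030517578]]
handle rect z26 mm ((418.9777526855469, 308.28143310546875), (102.58185577392578, 24.346920013427734), 1.5101292133331299)
c [0.41825763 0.30938457] axis [-0.99892617 -0.04633052]
t 312 152
134 134 135 133 134 133 133 133 134 134 135 134 133 134 134 134 134 133 134 134 135 136 136 137 134 134 134 136 142 118
135 136 135 135 134 133 134 134 133 134 134 134 135 135 136 135 135 134 135 134 134 135 135 134 136 137 119 115 124 135
133 133 133 133 133 134 134 135 135 135 135 135 135 135
[... 5055 characters left out ...]
 145 145 109  88 104 107 105 104 103 110 131 135 131 134 136 136 134 134 135
137 138 115 100 102 105 107 105 104  97  96 120 120 113 117 120 118 130 133 132 136 138 138 134 133 135
137 138 102  76  81  83  86  86  87  97  96 101 104  88  81  95  97 127 137 135 136 136 136 134 132 132
137 138 134 103  83  89  88  90  91  76  52  43  47  38  26  35  46 126 143 137 134 136 135 132 132 130
137 137 141 107  81  88  89  89  94  66  22   6  10   9  13   3  24 128 144 138 134 136 135 133 134 136
140 138 138 132 102  85  85  86  93  70  28  10  15  18  17  12  27 128 143 137 135 135 134 135 136 137
138 137 139 143 112  86  87  87  93  70  25  15  17  15  16  13   5 124 140 137 134 132 133 132 131 133
```

```bash
python3 - <<'E'
from h import *
t=snapshot("top");s=snapshot("scene")
g=t["color"].astype(float).mean(2)
def cross(v,lev):  # subpixel crossings
    return [i+(lev-v[i])/(v[i+1]-v[i]) for i in range(len(v)-1) if (v[i]-lev)*(v[i+1]-lev)<0]
L=[];Rr=[]
for r in range(205,229):
    v=g[r,230:250]; 
    l=[c+230 for c in cross(v,50)]; rr=[c+230 for c in cross(v,72)]
    L.append(onz(t,(l[0],r),.026)[:2]);Rr.append(onz(t,(rr[-1],r),0)[:2])
for n,E in(("L@26",np.array(L)),("R@0",np.array(Rr))):
    p=np.polyfit(E[:,0],E[:,1],1);print(n,p,np.polyval(p,.42), np.std(E[:,1]-np.polyval(p,E[:,0])))
for c in(238,239,240,241):
    x=[q+190 for q in cross(g[190:240,c],65)];print(c,x, onz(t,(c,x[0]),.026)[0],onz(t,(c,x[-1]),0)[0])
# prong outer/inner edges rows 183..186 at z=8 / 0
for r in(184,185,186):
    v=g[r,222:255];a=[c+222 for c in cross(v,120)];print(r,np.round(a,2))
    print([np.round(onz(t,(q,r),.008)[1],4) for q in a],onz(t,(240,r),.008)[0])
E
```

```text
L@26 [0.05101409 0.29937029] 0.32079620185872043 0.00048825476029012315
R@0 [0.05821165 0.27698563] 0.3014345200317369 0.00042357490155688
238 [np.float64(201.69230769230768), np.float64(231.5820895522388)] 0.4709657412787728 0.3680721260215706
239 [np.float64(201.46153846153845), np.float64(231.65656565656565)] 0.4717572395917691 0.36777978962553665
240 [np.float64(201.30573248407643), np.float64(231.5078125)] 0.47228223862808816 0.36827568672706423
241 [np.float64(201.49717514124293), np.float64(231.4733009708738)] 0.4715721516070617 0.36836819050251945
184 [228.65 233.76 242.52 246.66 248.47]
[np.float64(0.3536), np.float64(0.3353), np.float64(0.3038), np.float64(0.289), np.float64(0.2825)] 0.537895262390939
185 [228.71 233.77 242.55 246.71 249.4 ]
[np.float64(0.3533), np.float64(0.3351), np.float64(0.3036), np.float64(0.2887), np.float64(0.2791)] 0.5342394198892864
186 [228.68 233.67 242.59 246.75 250.45]
[np.float64(0.3533), np.float64(0.3354), np.float64(0.3034), np.float64(0.2885), np.float64(0.2752)] 0.5305867488900441
```

```bash
python3 - <<'E'
from h import *
t=snapshot("top");s=snapshot("scene")
g=t["color"].astype(float).mean(2)
# hole top
def cen(S,x0,y0,x1,y1,lo,hi):
    a=S["color"].astype(float).mean(2)[y0:y1,x0:x1];w=np.clip((hi-a)/(hi-lo),0,1);yy,xx=np.mgrid[y0:y1,x0:x1];return (xx*w).sum()/w.sum(),(yy*w).sum()/w.sum()
ht=cen(t,319,159,323,164,5,105);print("hole t",ht,"on z183",onz(t,ht,.183))
gs=s["color"].astype(int).mean(2).astype(int);print("\n".join(" ".join(f"{v:3d}" for v in r) for r in gs[194:220,322:352]))
# clip outer edge: radial from approx centre
def radial(c,angs,r0,r1,lev,S=t,rise=True):
    G=S["color"].astype(float).mean(2).astype(np.float32);out=[]
    for a in angs:
        rr=np.arange(r0,r1,.1);x=(c[0]+rr*np.cos(a)).astype(np.float32);y=(c[1]+rr*np.sin(a)).astype(np.float32)
        v=cv2.remap(G,x[None],y[None],1)[0];k=np.nonzero((v[:-1]<lev)&(v[1:]>=lev))[0]
        if len(k):out.append((x[k[-1]],y[k[-1]]))
    return np.array(out)
c=(329.2,165.3);e=radial(c,np.radians(np.arange(-90,116,5)),5,12.5,80)
W=np.array([onz(t,q,.139)[:2] for q in e])
A=np.c_[2*W,np.ones(len(W))];q=np.linalg.lstsq(A,(W**2).sum(1),rcond=None)[0];R=np.sqrt(q[2]+q[:2]@q[:2]);print("clip circle",q[:2],R,np.std(np.linalg.norm(W-q[:2],axis=1)-R))
# flange edge
im=cv2.resize(t["color"][140:190,295:345],None,fx=12,fy=12,interpolation=2);cv2.imwrite("pics/z.png",im[:,:,::-1])
im=cv2.resize(s["color"][185:235,315:370],None,fx=12,fy=12,interpolation=2);cv2.imwrite("pics/zs.png",im[:,:,::-1])
E
```

```text
hole t (np.float64(320.57804878048785), np.float64(161.10487804878053)) on z183 [0.5749094 0.0246964 0.183    ]
172 171 167 153 113  77  66  75 103 129 149 164 170 148 104  79  88 130 170 190 195 193 182 151 108  80  70  83 112 142
136 136 140 134 111  89  82  98 131 158 176 185 181 161 132 117 120 146 174 190 194 194 181 153 121 101  92 104 133 160
115 125 134 142 133 118 117 135 164 182 191 193 191 182 171 161 160 167 178 185 189 190 185 171 152 140 134 145 164 182
129 148 161 170 167 158 156 168 184 193 194 196 196 193 187 178 170 163 165 170 177 184 188 187 181 175 173 178 186 192
157 176 186 188 188 185 185 189 194 197 197 198 197 192 183 171 158 143 137 144 158 169 180 189 193 192 192 192 192 193
182 191 194 196 196 195 196 196 196 198 198 199 195 186 170 159 144 127 113 123 142 152 162 181 193 194 191 187 185 187
192 196 195 196 197 197 198 199 199 200 200 199 193 180 165 158 150 135 125 127 138 138 142 166 185 184 174 166 164 165
195 196 196 197 198 198 199 200 200 200 201 200 192 179 167 163 161 155 148 142 138 125 126 151 164 159 144 134 132 134
196 197 198 199 200 200 200 
[... 1518 characters left out ...]
6 196 197 196
200 202 200 186 147  95  56  42  37  41  67 106 136 151 149 130  91  54  43  56  86 124 161 186 196 197 196 196 197 196
200 203 203 196 174 131  90  66  49  44  54  73  91  98  93  81  64  52  63  95 132 160 182 194 197 197 198 196 197 198
200 203 204 203 191 166 139 112  87  69  61  59  60  62  60  61  65  79 108 144 171 186 194 196 197 197 196 197 198 198
197 198 202 203 200 192 178 160 140 120 106  98  87  88  92 101 115 135 156 176 191 196 197 198 198 198 197 197 197 195
194 193 199 203 202 200 197 190 181 168 160 150 144 143 147 153 164 178 186 193 197 198 197 198 198 197 197 197 193 187
clip circle [ 5.72170774e-01 -1.68192338e-04] 0.03216089566293691 0.000461093815946267
```

View pics/z.png

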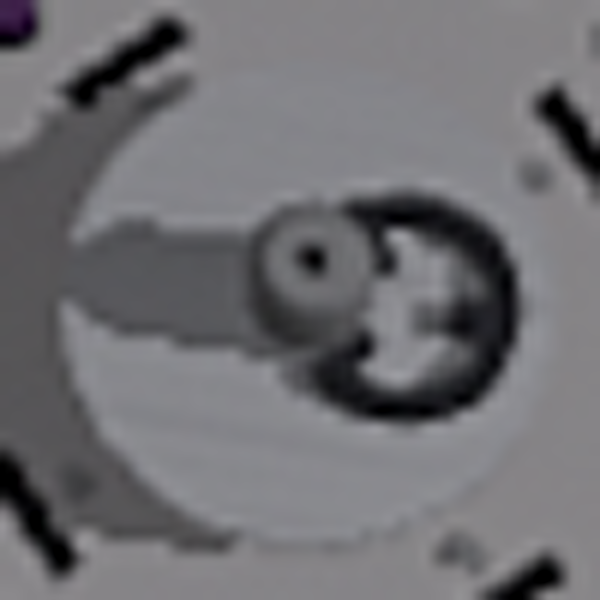

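View pics/zs.png

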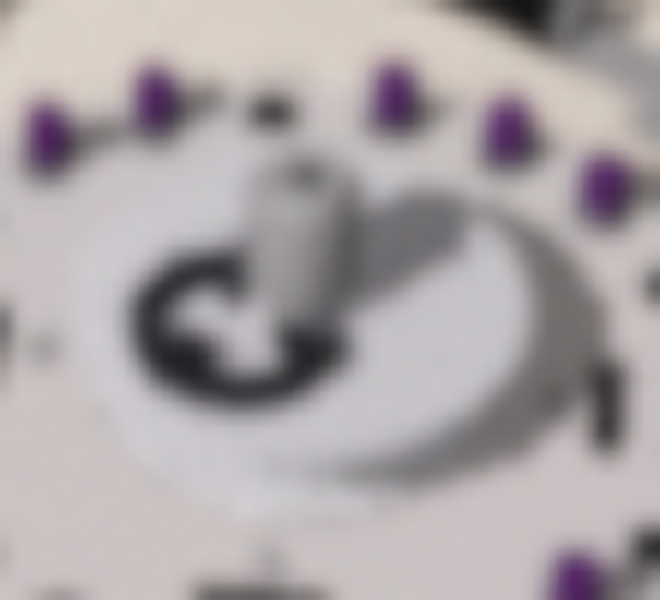

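```bash
python3 - <<'E'
from h import *
t=snapshot("top");s=snapshot("scene")
print("hole tri",tri(t,(320.58,161.1),s,(340.0,199.3)))
# clip outer left/bottom extremes in scene -> circle at z 0.139
G=s["color"].astype(np.float32).mean(2);e=[]
c=(335,212.3)
for a in np.radians(np.arange(60,215,5)):
    rr=np.arange(4,14,.1);x=(c[0]+rr*np.cos(a)).astype(np.float32);y=(c[1]+rr*np.sin(a)).astype(np.float32)
    v=cv2.remap(G,x[None],y[None],1)[0];k=np.nonzero((v[:-1]<125)&(v[1:]>=125))[0]
    if len(k):e.append((x[k[-1]],y[k[-1]]))
for z in(.135,.139,.143):
    W=np.array([onz(s,q,z)[:2] for q in e]);q=np.linalg.lstsq(np.c_[2*W,np.ones(len(W))],(W**2).sum(1),rcond=None)[0];print(z,"clip scene",q[:2],np.sqrt(q[2]+q[:2]@q[:2]),len(W))
B=onz(t,(330.8,166),.143);M=(onz(t,(327.3,161.5),.143)+onz(t,(324.6,169),.143))/2;d=(M-B)[:2];print("clip heading deg",np.degrees(np.arctan2(d[1],d[0])))
# flange lower edge (lit) top view  z .135
F=[((x/12+295),(y/12+140)) for x,y in((62,310),(80,390),(130,465),(200,518),(270,542),(340,545),(410,535))]
W=np.array([onz(t,q,.135)[:2] for q in F]);r=.068
from scipy.optimize import least_squares
o=least_squares(lambda p:np.linalg.norm(W-p,axis=1)-r,[.575,.025]);print("flange",o.x,o.fun.round(4))
E
```

```text
hole tri (array([0.5748226 , 0.02427331, 0.18178166]), np.float64(0.0011446847794985163))
0.135 clip scene [0.57100336 0.00203195] 0.03381066577725298 31
0.139 clip scene [ 0.57369574 -0.00136179] 0.03365587431913083 31
0.143 clip scene [ 0.57638812 -0.00475553] 0.03350108286101427 31
clip heading deg 80.41784587218088
flange [0.57295034 0.02251006] [ 0.001   0.0003 -0.0006 -0.0006 -0.0004 -0.0003  0.0016]
```

Request:
{"op": "send_rows", "data": {
  "rows": [18,52,0,0,0,-0.8,1,18,52,0,0,0,-0.8,1,18,52,0,0,0,-0.8,1,18,52,0,0,0,-0.8,1,18,52,0,0,0,-0.8,1,18,52,0,0,0,-0.8,1,18,52,0,0,0,-0.8,1,18,52,0,0,0,-0.8,1]
}}

```text
time: 1.6
tool_pos: [0.2994, -0.1102, 0.1836]
ee_rot: [-3.14, -0.001, -1.398]
wrist_force: [0.8, -0.6, 0.4]
width: 0.0942
```

Request:
{"op": "send_rows", "data": {
  "rows": [18,52,0,0,0,-0.8,1,18,52,0,0,0,-0.8,1,18,52,0,0,0,-0.8,1,18,52,0,0,0,-0.8,1,18,52,0,0,0,-0.8,1,18,52,0,0,0,-0.8,1,18,52,0,0,0,-0.8,1,0,0,0,0,0,0,1]
}}

```text
time: 2.6
tool_pos: [0.4251, 0.2549, 0.182]
ee_rot: [3.14, -0.0, -1.49]
wrist_force: [-0.3, -0.4, 0.3]
width: 0.0944
```

Request:
{"op": "send_rows", "data": {
  "rows": [10,29,0,0,0,-0.8,1,10,29,0,0,0,-0.7,1,0,0,-40,0,0,0,1,0,0,-45,0,0,0,1,0,0,-40,0,0,0,1,0,0,-30,0,0,0,1,0,0,-14,0,0,0,1,0,0,0,0,0,0,1]
}}

```text
time: 3.6
tool_pos: [0.4447, 0.3094, 0.0139]
ee_rot: [3.14, -0.001, -1.521]
wrist_force: [0.7, -0.2, 0.8]
width: 0.0939
```

```bash
python3 - <<'E'
from h import *
o=get_obs();print(o["tool_pos"],o["ee_rot"],o["wrist_force"])
t=snapshot("top");s=snapshot("scene")
a=cv2.resize(t["color"][165:245,190:290],None,fx=6,fy=6,interpolation=2);cv2.imwrite("pics/g1.png",a[:,:,::-1])
a=cv2.resize(s["color"][130:220,300:410],None,fx=6,fy=6,interpolation=2);cv2.imwrite("pics/g1s.png",a[:,:,::-1])
E
```

```text
[0.44468616 0.30941242 0.01386613] [ 3.14036447e+00 -8.46589799e-04 -1.52131479e+00] [ 0.66639746 -0.24369534  0.78001225]
```

View pics/g1.png

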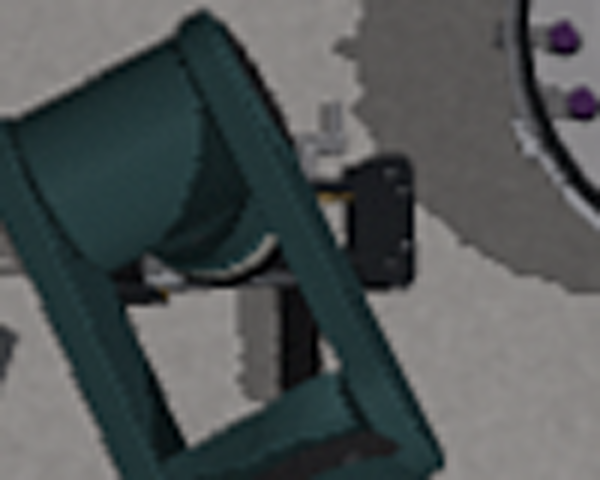

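View pics/g1s.png

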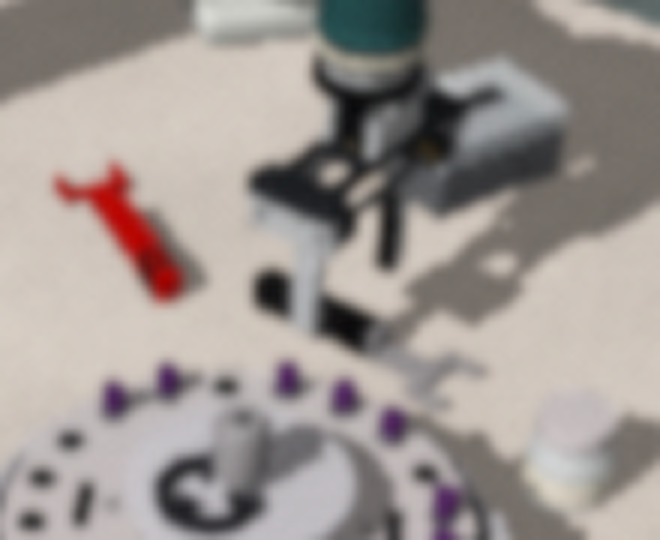

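The fingers straddle the handle. I'll go down about 9 mm and close.

Request:
{"op": "send_rows", "data": {
  "rows": [0,2,-5,0,0,0,1,0,0,-4,0,0,0,1,0,0,0,0,0,0,0,0,0,0,0,0,0,0,0,0,0,0,0,0,0,0,0,0,0,0,0,0,0,0,0,0,0,0,0,0,0,0,0,0,0,0]
}}

```text
time: 4.7
tool_pos: [0.445, 0.3123, 0.0052]
ee_rot: [3.142, -0.0, -1.521]
wrist_force: [0.8, -0.1, -0.5]
width: 0.0372
```

Request:
{"op": "send_rows", "data": {
  "rows": [0,0,0,0,0,0,0,0,0,0,0,0,0,0,0,0,0,0,0,0,0,0,0,0,0,0,0,0,0,0,0,0,0,0,0,0,0,15,0,0,0,0,0,0,25,0,0,0,0,0,0,20,0,0,0,0]
}}

```text
time: 5.7
tool_pos: [0.4457, 0.3126, 0.0675]
ee_rot: [-3.14, 0.001, -1.521]
wrist_force: [-0.3, 0.2, 0.9]
width: 0.0003
```

Opening of 0 means nothing is held. I'll look.

```bash
python3 - <<'E'
from h import *
o=get_obs();print(o["tool_pos"],o["width"])
t=snapshot("top");s=snapshot("scene")
a=cv2.resize(t["color"][165:245,190:290],None,fx=6,fy=6,interpolation=2);cv2.imwrite("pics/g2.png",a[:,:,::-1])
a=cv2.resize(s["color"][130:220,300:410],None,fx=6,fy=6,interpolation=2);cv2.imwrite("pics/g2s.png",a[:,:,::-1])
E
```

```text
[0.44566442 0.3126256  0.06745629] 0.0003092200150411964
```

View pics/g2.png

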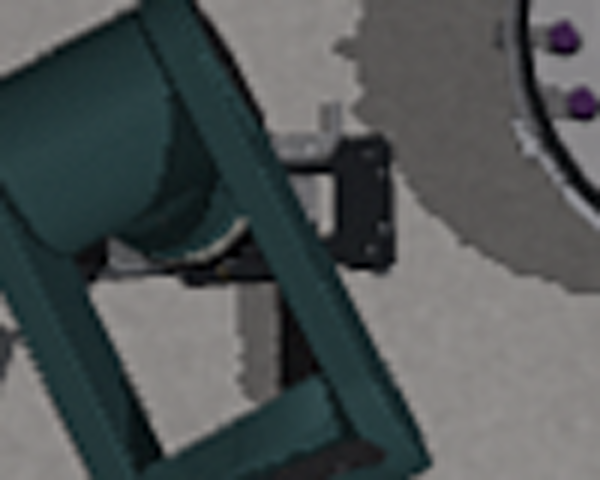

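View pics/g2s.png

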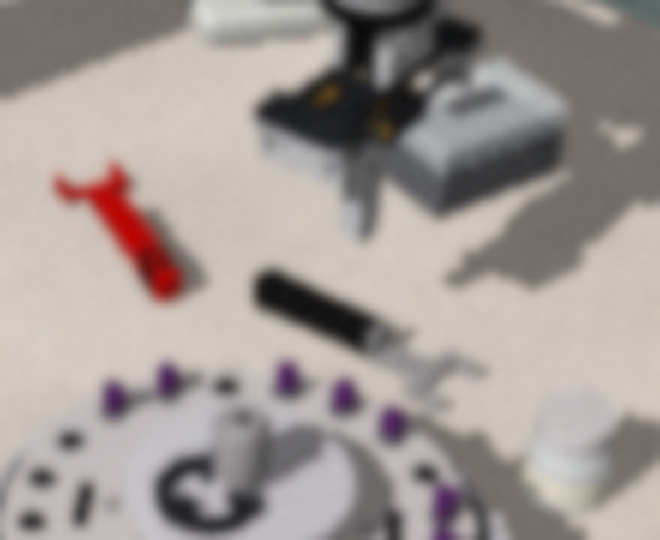

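The fork has not moved; the grip either slipped off the top edge or had not built up yet. I'll reopen, go lower and watch the width before lifting.

Request:
{"op": "send_rows", "data": {
  "rows": [0,0,0,0,0,0,0.6,0,0,0,0,0,0,0.6,0,0,0,0,0,0,0.6,0,0,0,0,0,0,0.6,0,0,0,0,0,0,0.6,0,0,0,0,0,0,0.6,0,0,-20,0,0,0,0.6,0,0,-10,0,0,0,0.6]
}}

```text
time: 6.8
tool_pos: [0.4445, 0.312, 0.0342]
ee_rot: [3.14, -0.001, -1.521]
wrist_force: [-0.5, -0.1, 0.5]
width: 0.0566
```

Request:
{"op": "send_rows", "data": {
  "rows": [0,0,-14,0,0,0,0.6,0,0,-12,0,0,0,0.6,0,0,-6,0,0,0,0.6,0,0,-3,0,0,0,0.6,0,0,0,0,0,0,0,0,0,0,0,0,0,0,0,0,0,0,0,0,0,0,0,0,0,0,0,0]
}}

```text
time: 7.8
tool_pos: [0.4453, 0.3125, 0.0005]
ee_rot: [-3.141, 0.0, -1.521]
wrist_force: [1.0, 0.0, 0.3]
width: 0.0214
```

Request:
{"op": "send_rows", "data": {
  "rows": [0,0,0,0,0,0,0,0,0,0,0,0,0,0,0,0,0,0,0,0,0,0,0,0,0,0,0,0,0,0,0,0,0,0,0,0,0,0,0,0,0,0,0,0,0,0,0,0,0,0,0,0,0,0,0,0]
}}

```text
time: 8.8
tool_pos: [0.4453, 0.3125, 0.0005]
ee_rot: [-3.141, 0.0, -1.521]
wrist_force: [-0.0, 0.2, 3.8]
width: 0.0213
```

Request:
{"op": "send_rows", "data": {
  "rows": [0,0,2,0,0,0,0,0,0,4,0,0,0,0,0,0,4,0,0,0,0,0,0,4,0,0,0,0,0,0,4,0,0,0,0,0,0,4,0,0,0,0,0,0,4,0,0,0,0,0,0,0,0,0,0,0]
}}

```text
time: 9.8
tool_pos: [0.4454, 0.3125, 0.0267]
ee_rot: [-3.141, 0.0, -1.521]
wrist_force: [0.1, 0.0, -2.2]
width: 0.0213
```

```bash
python3 - <<'E'
from h import *
s=snapshot("scene")
a=cv2.resize(s["color"][130:220,300:410],None,fx=6,fy=6,interpolation=2);cv2.imwrite("pics/g3s.png",a[:,:,::-1])
E
```

```text
(no output)
```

View pics/g3s.png

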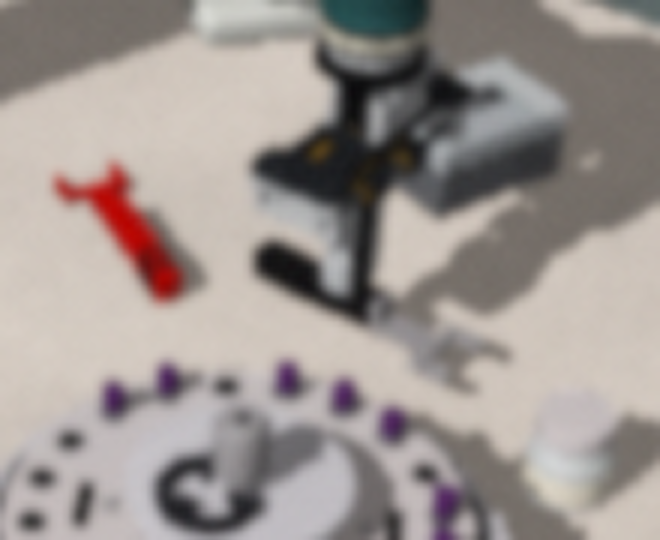

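The fork is held level: width is 21 mm and the force is −2.2 N, which matches its weight. Next I'll lift to 0.215 m, then swing over.

Request:
{"op": "send_rows", "data": {
  "rows": [0,0,15,0,0,0,0,0,0,27,0,0,0,0,0,0,30,0,0,0,0,0,0,30,0,0,0,0,0,0,30,0,0,0,0,0,0,30,0,0,0,0,0,0,27,0,0,0,0,0,0,0,0,0,0,0]
}}

```text
time: 10.85
tool_pos: [0.4464, 0.3131, 0.219]
ee_rot: [-3.135, 0.003, -1.521]
wrist_force: [-0.0, 1.0, -2.7]
width: 0.021
```

Request:
{"op": "send_rows", "data": {
  "rows": [7,-20,0,0,0,3,0,7,-30,0,0,0,5,0,7,-30,0,0,0,5.5,0,7,-30,0,0,0,5.5,0,7,-30,0,0,0,5.5,0,7,-30,0,0,0,5.5,0,7,-30,0,0,0,5.5,0,7,-30,0,0,0,5.5,0]
}}

```text
time: 11.85
tool_pos: [0.5004, 0.0812, 0.2137]
ee_rot: [3.14, 0.001, -0.802]
wrist_force: [-0.3, -0.4, -2.1]
width: 0.0214
```

Request:
{"op": "send_rows", "data": {
  "rows": [7,-30,0,0,0,5.5,0,7,-30,0,0,0,5.5,0,7,-30,0,0,0,5.5,0,7,-30,0,0,0,5.5,0,7,-30,0,0,0,5.5,0,7,-30,0,0,0,5.5,0,7,-30,0,0,0,5.5,0,6,-20,0,0,0,1.4,0]
}}

```text
time: 12.85
tool_pos: [0.5555, -0.1489, 0.2133]
ee_rot: [-3.141, 0.003, -0.109]
wrist_force: [0.7, 0.4, -2.5]
width: 0.0209
```

Request:
{"op": "send_rows", "data": {
  "rows": [0,0,0,0,0,0,0,0,-10,0,0,0,0,0,0,-10,-8,0,0,0,0,0,-10,-14,0,0,0,0,0,0,-14,0,0,0,0,0,0,-8,0,0,0,0,0,0,0,0,0,0,0,0,0,0,0,0,0,0]
}}

```text
time: 13.85
tool_pos: [0.5564, -0.1776, 0.1717]
ee_rot: [3.141, -0.001, -0.108]
wrist_force: [0.3, -0.4, -1.7]
width: 0.021
```

```bash
python3 - <<'E'
from h import *
o=get_obs();print(o["tool_pos"],o["ee_rot"],o["wrist_force"],o["width"])
t=snapshot("top");s=snapshot("scene")
a=cv2.resize(t["color"][120:220,270:400],None,fx=6,fy=6,interpolation=2);cv2.imwrite("pics/p1.png",a[:,:,::-1])
a=cv2.resize(s["color"][150:240,270:390],None,fx=6,fy=6,interpolation=2);cv2.imwrite("pics/p1s.png",a[:,:,::-1])
E
```

```text
[ 0.55635769 -0.17757253  0.17170188] [ 3.14140260e+00 -9.74745296e-04 -1.08272595e-01] [ 0.34994744 -0.35023184 -1.71164607] 0.02095593732416605
```

View pics/p1.png

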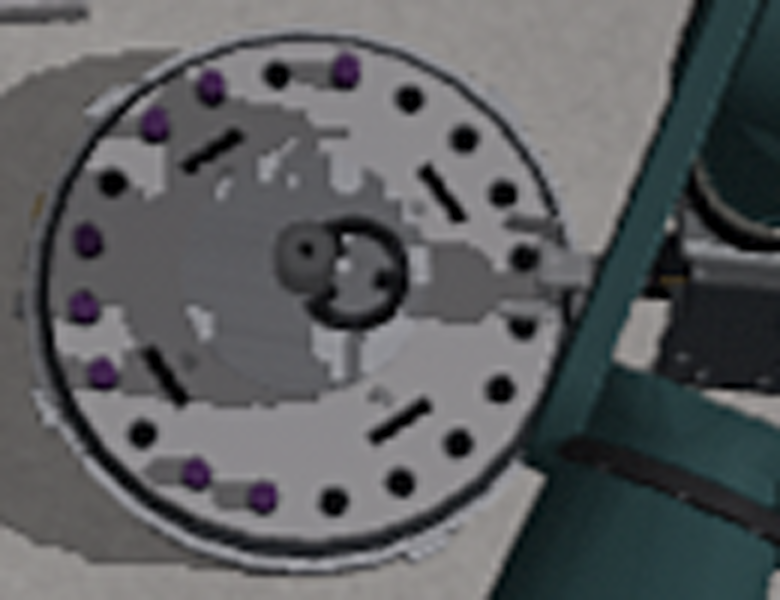

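View pics/p1s.png

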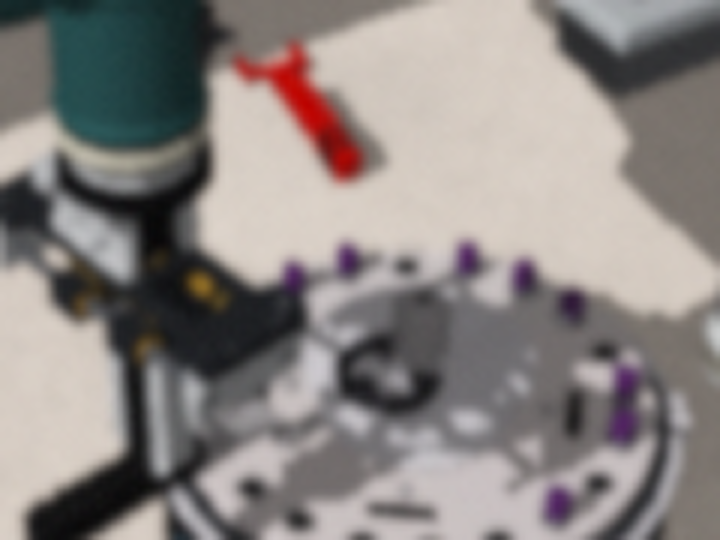

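```bash
python3 - <<'E'
from h import *
t=snapshot("top");s=snapshot("scene")
a=cv2.resize(t["color"][145:180,340:380],None,fx=18,fy=16,interpolation=2);cv2.imwrite("pics/p2.png",a[:,:,::-1])
a=cv2.resize(s["color"][195:245,270:335],None,fx=12,fy=12,interpolation=2);cv2.imwrite("pics/p2s.png",a[:,:,::-1])
d=np.array([np.cos(1.466),np.sin(1.466)]);n=np.array([-d[1],d[0]]);g=np.array([.5564,-.1776])
for z in(.1717,.1797):
  for k in(-23.5,23.5):
    P=[*(g+.1*d+n*k/1e3),z];print(z,k,P,proj(t,P),proj(s,P))
P=[*(g-.08*d),.1847];print("rear",proj(s,P))
E
```

```text
0.1717 -23.5 [np.float64(0.590231537897403), np.float64(-0.08060681960314639), 0.1717] [[353.32114584 157.08729743]] [[323.5444821  219.06271214]]
0.1717 23.5 [np.float64(0.5434893851363432), np.float64(-0.07569040269021607), 0.1717] [[352.12503447 171.31392527]] [[314.10169022 211.91705194]]
0.1797 -23.5 [np.float64(0.590231537897403), np.float64(-0.08060681960314639), 0.1797] [[353.54238848 156.43349413]] [[323.56351179 217.31033079]]
0.1797 23.5 [np.float64(0.5434893851363432), np.float64(-0.07569040269021607), 0.1797] [[352.34023604 170.7445097 ]] [[314.07936672 210.17101371]]
rear [[275.37337069 239.39151869]]
```

View pics/p2.png

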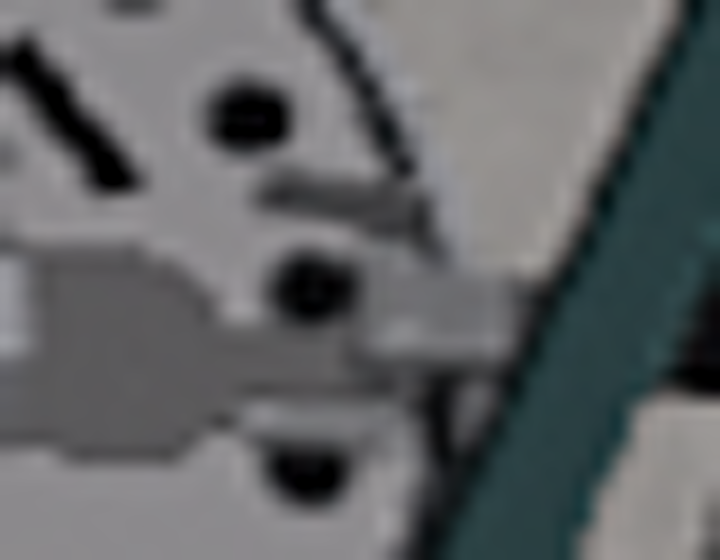

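View pics/p2s.png

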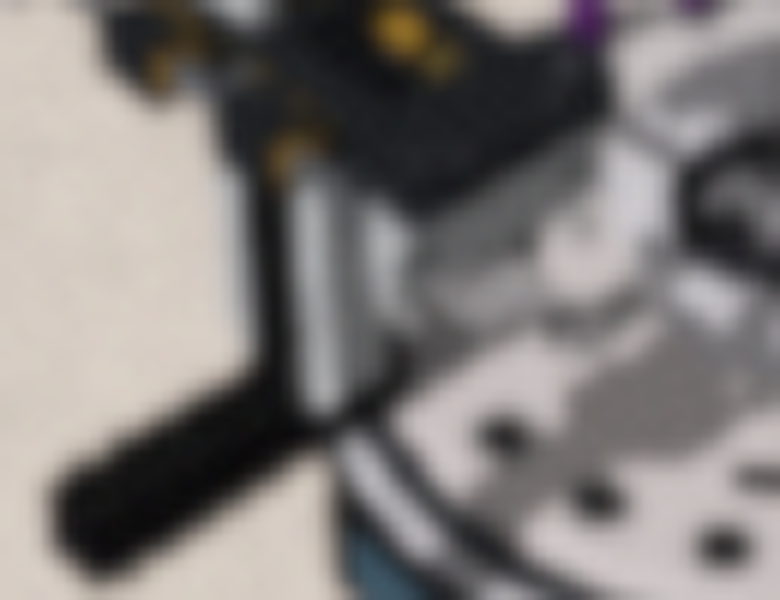

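```bash
python3 - <<'E'
from h import *
t=snapshot("top");s=snapshot("scene")
a=s["color"][200:226,300:335]
a=cv2.resize(a,None,fx=22,fy=22,interpolation=1)
for k in range(0,35,5): cv2.putText(a,str(300+k),(k*22,10),0,.35,(255,0,0),1)
for k in range(0,26,5): cv2.putText(a,str(200+k),(0,k*22+11),0,.35,(255,0,0),1)
cv2.imwrite("pics/p3s.png",a[:,:,::-1])
for q in((325,217),(325.4,215.4),(324,218)):print(tri(t,(354.2,156.9),s,q))
E
```

```text
(array([ 0.59109339, -0.07996557,  0.18048409]), np.float64(0.007373233939673184))
(array([ 0.59030853, -0.07869688,  0.18614076]), np.float64(0.009416117237465155))
(array([ 0.59064906, -0.08160827,  0.17718082]), np.float64(0.0036458336122986877))
```

View pics/p3s.png

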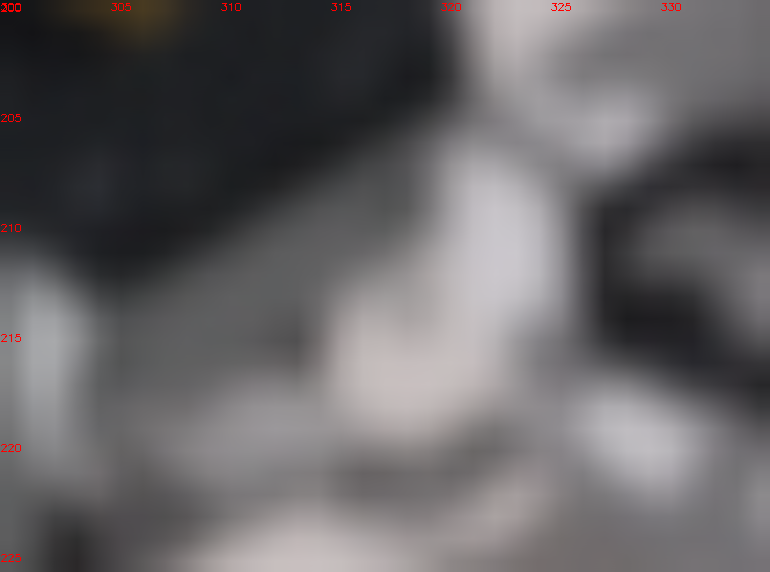

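Request:
{"op": "send_rows", "data": {
  "rows": [-2,0,-6,0,0,0,0,0,0,-10,0,0,0,0,0,0,-10,0,0,0,0,0,0,-8,0,0,0,0,0,0,0,0,0,0,0,1,10,0,0,0,0,0,1,10,0,0,0,0,0,1,10,0,0,0,0,0]
}}

```text
time: 15.15
tool_pos: [0.5574, -0.1468, 0.1377]
ee_rot: [3.142, -0.001, -0.108]
wrist_force: [1.5, -0.1, -2.2]
width: 0.0211
```

```bash
python3 - <<'E'
from h import *
o=get_obs();print(o["tool_pos"],o["ee_rot"],o["wrist_force"],o["width"])
t=snapshot("top");s=snapshot("scene")
a=cv2.resize(t["color"][145:185,310:365],None,fx=14,fy=14,interpolation=2);cv2.imwrite("pics/p4.png",a[:,:,::-1])
a=cv2.resize(s["color"][185:240,290:360],None,fx=11,fy=10,interpolation=2);cv2.imwrite("pics/p4s.png",a[:,:,::-1])
E
```

```text
[ 0.55738931 -0.14675863  0.13770583] [ 3.14154888e+00 -9.56044411e-04 -1.08159296e-01] [ 1.50367268 -0.12343138 -2.16059882] 0.02113844756992497
```

View pics/p4.png

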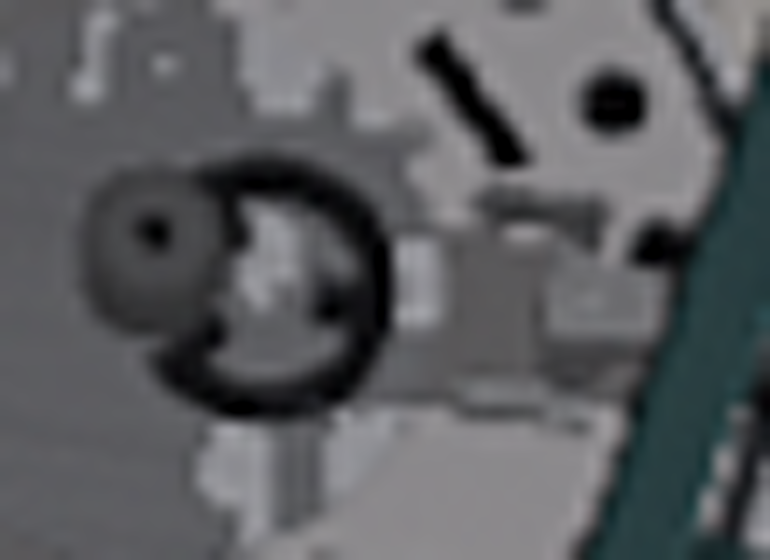

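View pics/p4s.png

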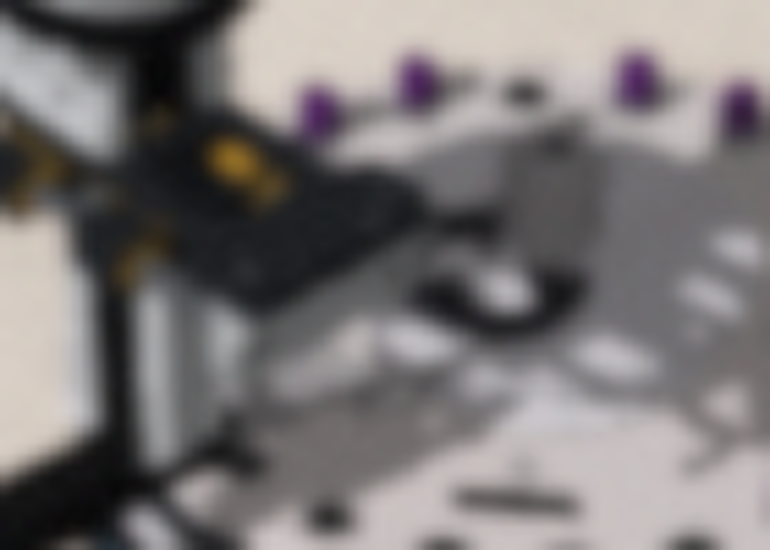

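Request:
{"op": "send_rows", "data": {
  "rows": [0.5,5,0,0,0,0,0,0.5,5,0,0,0,0,0,0.5,5,0,0,0,0,0,0,3,0,0,0,0,0,0,3,0,0,0,0,0,0,3,0,0,0,0,0,0.5,3,0,0,0,0,0,0,2,0,0,0,0,0]
}}

```text
time: 16.25
tool_pos: [0.5591, -0.1186, 0.1372]
ee_rot: [3.141, -0.0, -0.109]
wrist_force: [-0.4, -0.2, -2.7]
width: 0.0211
```

Request:
{"op": "send_rows", "data": {
  "rows": [0,2,0,0,0,0,0,0.5,2,0,0,0,0,0,0,2,0,0,0,0,0,0.5,2,0,0,0,0,0,0,2,0,0,0,0,0,0,0,0,0,0,0,0,0,0,0,0,0,0,0,0,0,0,0,0,0,0]
}}

```text
time: 17.25
tool_pos: [0.5597, -0.1128, 0.1381]
ee_rot: [3.134, -0.001, -0.111]
wrist_force: [-3.0, -9.0, -1.3]
width: 0.0212
```

```bash
python3 - <<'E'
from h import *
o=get_obs();print(o["tool_pos"],o["ee_rot"],o["wrist_force"],o["wrist_torque"],o["width"])
t=snapshot("top")
a=cv2.resize(t["color"][145:185,310:365],None,fx=14,fy=14,interpolation=2);cv2.imwrite("pics/p5.png",a[:,:,::-1])
E
```

```text
[ 0.55973703 -0.11275746  0.13805252] [ 3.13405374e+00 -9.17773386e-04 -1.10922513e-01] [-2.99457753 -9.04029324 -1.28479965] [-1.8444391   0.43458491  0.17363212] 0.021247740884260406
```

View pics/p5.png

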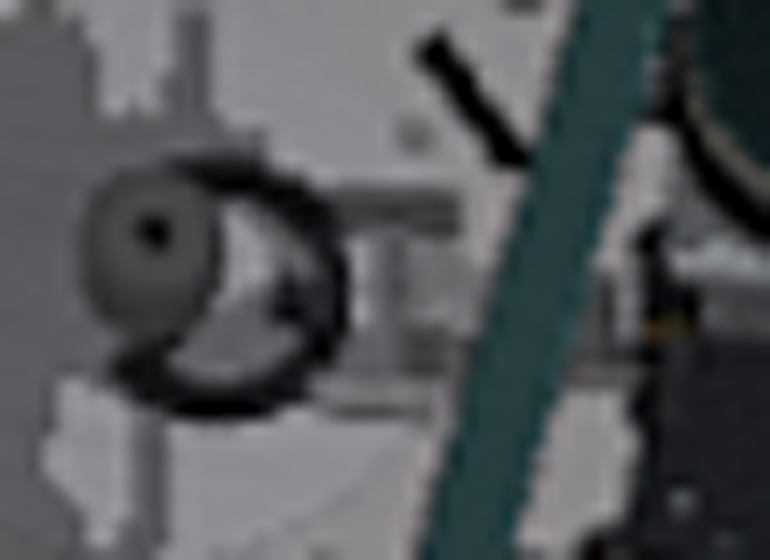

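Request:
{"op": "send_rows", "data": {
  "rows": [0,2,0,0,0,0,0,0.5,2,0,0,0,0,0,0,2,0,0,0,0,0,0.5,2,0,0,0,0,0,0,0,0,0,0,0,0,0,0,0,0,0,0,0,0,0,0,0,0,0,0,0,0,0,0,0,0,0]
}}

```text
time: 18.3
tool_pos: [0.5607, -0.109, 0.1391]
ee_rot: [3.126, -0.003, -0.113]
wrist_force: [-3.6, -17.6, 1.5]
width: 0.0211
```

```bash
python3 - <<'E'
from h import *
o=get_obs();print(o["tool_pos"],o["ee_rot"],o["wrist_force"],o["wrist_torque"],o["width"])
t=snapshot("top")
a=cv2.resize(t["color"][145:185,310:365],None,fx=14,fy=14,interpolation=2);cv2.imwrite("pics/p6.png",a[:,:,::-1])
E
```

```text
[ 0.56071187 -0.10901163  0.13910551] [ 3.12628946e+00 -2.53503408e-03 -1.13314646e-01] [ -3.56219362 -17.63397882   1.53639983] [-3.44242073  0.62913275  0.21904911] 0.02108307568143714
```

View pics/p6.png

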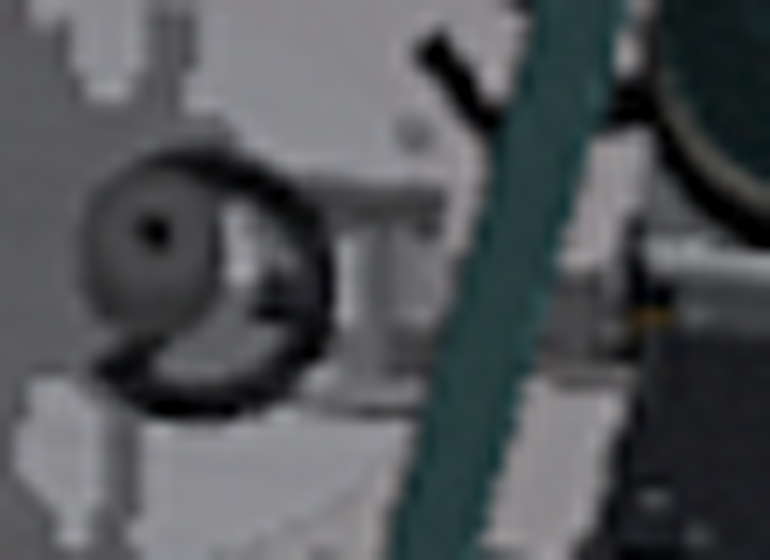

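```bash
cat >> h.py <<'E'
def clipfit(t,c,a0,a1,lev=60):
    G=t["color"].astype(np.float32).mean(2);e=[]
    for a in np.radians(np.arange(a0,a1,4)):
        rr=np.arange(6.5,13,.1);x=(c[0]+rr*np.cos(a)).astype(np.float32);y=(c[1]+rr*np.sin(a)).astype(np.float32)
        v=cv2.remap(G,x[None],y[None],1)[0];k=np.nonzero((v[:-1]<lev)&(v[1:]>=lev))[0]
        if len(k):e.append((x[k[0]],y[k[0]]))
    W=np.array([onz(t,q,.139)[:2] for q in e])
    from scipy.optimize import least_squares
    o=least_squares(lambda p:np.linalg.norm(W-p,axis=1)-.0322,[.575,.01],loss="soft_l1",f_scale=.001);return o.x,np.abs(o.fun).round(4),len(W)
E
python3 - <<'E'
from h import *
t=snapshot("top")
print("axis px",proj(t,[.5745,.0242,.139]))
print(clipfit(t,(324.8,165.3),-70,125))
E
```

```text
axis px [[320.62996755 164.58618953]]
(array([0.57319926, 0.01363215]), array([0.0004, 0.0002, 0.0003, 0.0002, 0.0007, 0.0012, 0.002 , 0.0031,
       0.0039, 0.0027, 0.0018, 0.0009, 0.0003, 0.0006, 0.0008, 0.001 ,
       0.001 , 0.0012, 0.0012, 0.0011, 0.0011, 0.0004, 0.0007, 0.001 ,
       0.001 , 0.001 , 0.0007, 0.0006, 0.001 , 0.001 , 0.0004, 0.0009,
       0.0008, 0.0004, 0.0001, 0.0002, 0.0003, 0.0001, 0.0001, 0.0001,
       0.0003, 0.0002, 0.0001, 0.    , 0.0001, 0.0006, 0.001 , 0.0014,
       0.0014]), 49)
```

Request:
{"op": "send_rows", "data": {
  "rows": [0.5,2,0,0,0,0,0,0,2,0,0,0,0,0,0,1,0,0,0,0,0,0,1,0,0,0,0,0,0,0,0,0,0,0,0,0,0,0,0,0,0,0,0,0,0,0,0,0,0,0,0,0,0,0,0,0]
}}

```text
time: 19.4
tool_pos: [0.5616, -0.0971, 0.1377]
ee_rot: [3.137, -0.001, -0.11]
wrist_force: [-0.9, -7.0, -0.6]
width: 0.0212
```

```bash
python3 - <<'E'
from h import *
o=get_obs();print(o["tool_pos"],o["ee_rot"],o["wrist_force"],o["wrist_torque"],o["width"])
t=snapshot("top");print(clipfit(t,(322.8,165),-70,125)[0])
a=cv2.resize(t["color"][145:185,310:365],None,fx=14,fy=14,interpolation=2);cv2.imwrite("pics/p7.png",a[:,:,::-1])
E
```

```text
[ 0.56157624 -0.09707421  0.13774264] [ 3.13664823e+00 -1.01612904e-03 -1.09757358e-01] [-0.85476701 -6.95596657 -0.60670939] [-1.53975095  0.18725436  0.05640272] 0.021205526116811098
[0.57557538 0.02627605]
```

View pics/p7.png

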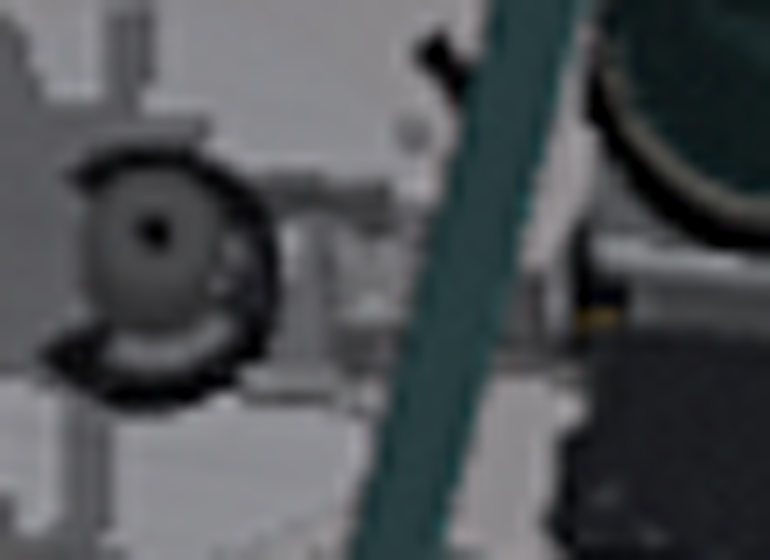

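The clip snapped on: the force dropped from 17.6 to 7 N and its centre is now at the axis. I'll back off along the fork, then lift and check.

Request:
{"op": "send_rows", "data": {
  "rows": [0,-4,0,0,0,0,0,-1,-8,0,0,0,0,0,-1,-12,0,0,0,0,0,-2,-16,0,0,0,0,0,-2,-20,0,0,0,0,0,-2,-20,0,0,0,0,0,0,-20,20,0,0,0,0,0,0,30,0,0,0,0]
}}

```text
time: 20.45
tool_pos: [0.5524, -0.1971, 0.186]
ee_rot: [-3.141, 0.003, -0.112]
wrist_force: [0.6, 0.3, -2.4]
width: 0.0212
```

```bash
python3 - <<'E'
from h import *
o=get_obs();print(o["tool_pos"],o["ee_rot"],o["wrist_force"],o["width"])
t=snapshot("top");s=snapshot("scene");print(clipfit(t,(320.8,164.8),-70,125)[0])
a=cv2.resize(t["color"][140:190,295:365],None,fx=11,fy=11,interpolation=2);cv2.imwrite("pics/p8.png",a[:,:,::-1])
a=cv2.resize(s["color"][180:240,280:370],None,fx=8,fy=8,interpolation=2);cv2.imwrite("pics/p8s.png",a[:,:,::-1])
cv2.imwrite("pics/p8t.png",t["color"][:,:,::-1])
E
```

```text
[ 0.55235099 -0.19709553  0.18603834] [-3.14103399  0.0033205  -0.11168893] [ 0.58367392  0.32591643 -2.35754886] 0.02115790631917055
[0.5753107  0.02575437]
```

View pics/p8.png

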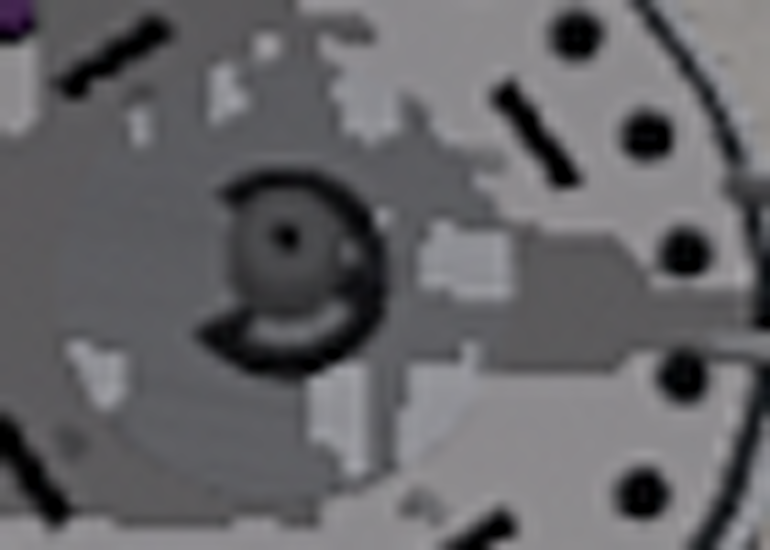

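View pics/p8s.png

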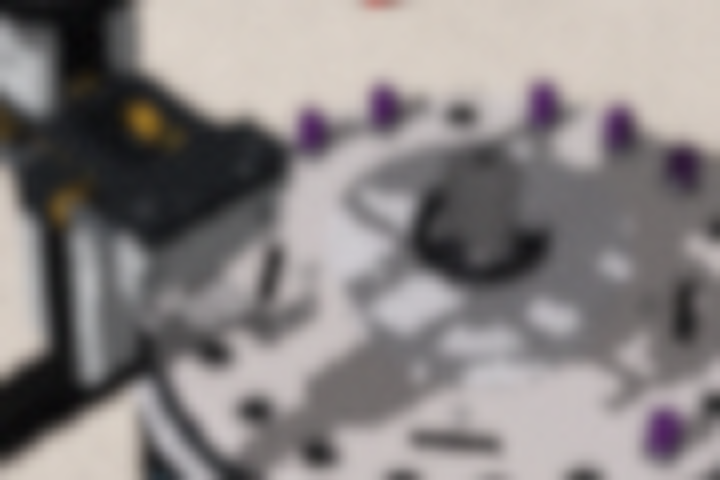

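View pics/p8t.png

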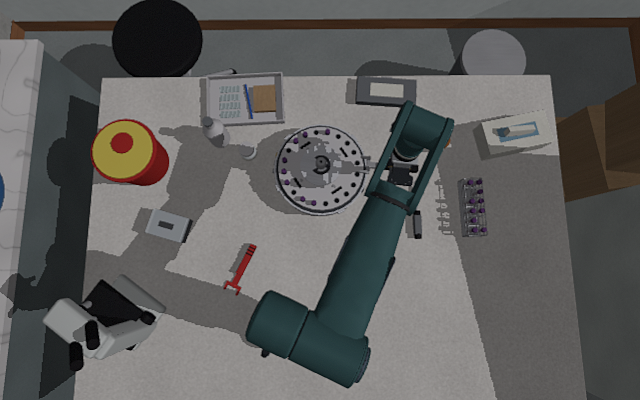

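The clip stayed at (0.5753, 0.0258), about 1.5 mm from the measured axis, and is flat. I'll return the fork to its original free spot by the reverse path.

Request:
{"op": "send_rows", "data": {
  "rows": [0,0,14,0,0,0,0,0,0,16,0,0,0,0,0,10,0,0,0,0,0,1,18,0,0,0,0,0,2,20,0,0,0,-1.4,0,-6,20,0,0,0,-3,0,-7,30,0,0,0,-5.5,0,-7,30,0,0,0,-5.5,0]
}}

```text
time: 21.55
tool_pos: [0.5357, -0.0643, 0.2162]
ee_rot: [-3.141, 0.002, -0.379]
wrist_force: [0.4, -1.0, -2.7]
width: 0.0212
```

Request:
{"op": "send_rows", "data": {
  "rows": [-7,30,0,0,0,-5.5,0,-7,30,0,0,0,-5.5,0,-7,30,0,0,0,-5.5,0,-7,30,0,0,0,-5.5,0,-7,30,0,0,0,-5.5,0,-7,30,0,0,0,-5.5,0,-7,30,0,0,0,-5.5,0,-7,30,0,0,0,-5.5,0]
}}

```text
time: 22.55
tool_pos: [0.4789, 0.1754, 0.2163]
ee_rot: [3.14, 0.001, -1.147]
wrist_force: [-0.0, -0.4, -2.5]
width: 0.0211
```

Request:
{"op": "send_rows", "data": {
  "rows": [-7,30,0,0,0,-5.5,0,-7,30,0,0,0,-5.5,0,-7,30,0,0,0,-5.5,0,-7,30,0,0,0,-5,0,-7,22,0,0,0,-5,0,-4,10,0,0,0,0,0,0,0,0,0,0,0,0,0,0,0,0,0,0,0]
}}

```text
time: 23.55
tool_pos: [0.4416, 0.3247, 0.2171]
ee_rot: [3.142, -0.001, -1.608]
wrist_force: [-0.6, 0.3, -2.0]
width: 0.0209
```

Request:
{"op": "send_rows", "data": {
  "rows": [0,0,-25,0,0,0,0,0,0,-35,0,0,0,0,0,0,-40,0,0,0,0,0,0,-40,0,0,0,0,0,0,-35,0,0,0,0,0,0,-20,0,0,0,0,0,0,-10,0,0,0,0,0,0,0,0,0,0,0]
}}

```text
time: 24.55
tool_pos: [0.4416, 0.3247, 0.012]
ee_rot: [3.141, -0.001, -1.609]
wrist_force: [0.6, 0.0, -2.2]
width: 0.0212
```

Request:
{"op": "send_rows", "data": {
  "rows": [0,0,-4,0,0,0,0,0,0,-2,0,0,0,0,0,0,-2,0,0,0,0,0,0,-0.5,0,0,0,0,0,0,0,0,0,0,0,0,0,0,0,0,0,0,0,0,0,0,0,0,0,0,0,0,0,0,0,0]
}}

```text
time: 25.55
tool_pos: [0.4416, 0.3253, 0.0037]
ee_rot: [-3.142, -0.0, -1.608]
wrist_force: [0.2, -0.1, -1.8]
width: 0.0205
```

Request:
{"op": "send_rows", "data": {
  "rows": [0,0,-1,0,0,0,0,0,0,-1,0,0,0,0,0,0,-0.5,0,0,0,0,0,0,0,0,0,0,0,0,0,0,0,0,0,0,0,0,0,0,0,0,0,0,0,0,0,0,0,0,0,0,0,0,0,0,0]
}}

```text
time: 26.55
tool_pos: [0.4416, 0.3253, 0.0012]
ee_rot: [-3.142, -0.0, -1.608]
wrist_force: [-0.1, -1.1, -2.4]
width: 0.021
```

Request:
{"op": "send_rows", "data": {
  "rows": [0,0,-0.5,0,0,0,0,0,0,0,0,0,0,0.6,0,0,0,0,0,0,0.6,0,0,0,0,0,0,0.6,0,0,0,0,0,0,0.6,0,0,0,0,0,0,0.6,0,0,0,0,0,0,0.6,0,0,0,0,0,0,0.6]
}}

```text
time: 27.55
tool_pos: [0.4415, 0.3253, 0.0007]
ee_rot: [3.142, -0.0, -1.608]
wrist_force: [0.5, -0.5, 0.2]
width: 0.0569
```

Request:
{"op": "send_rows", "data": {
  "rows": [0,0,10,0,0,0,0.6,0,0,20,0,0,0,0.6,0,0,35,0,0,0,0.6,0,0,40,0,0,0,0.6,-20,0,40,0,0,0,0.6,-40,10,30,0,0,0,0.6,-50,30,0,0,0,0,0.6,0,0,0,0,0,0,0.6]
}}

```text
time: 28.55
tool_pos: [0.3293, 0.367, 0.1776]
ee_rot: [-3.14, 0.003, -1.603]
wrist_force: [-0.1, -0.2, -0.8]
width: 0.0566
```

```bash
python3 - <<'E'
from h import *
o=get_obs();print(o["tool_pos"],o["wrist_force"],o["width"])
t=snapshot("top");s=snapshot("scene");print(clipfit(t,(320.8,164.8),-70,125)[0])
cv2.imwrite("pics/e.png",t["color"][:,:,::-1]);cv2.imwrite("pics/es.png",s["color"][:,:,::-1])
a=cv2.resize(s["color"][150:250,290:400],None,fx=6,fy=6,interpolation=2);cv2.imwrite("pics/ez.png",a[:,:,::-1])
E
```

```text
[0.32926325 0.36703525 0.17762297] [-0.10591127 -0.21715915 -0.76992933] 0.05663251016461605
[0.57545928 0.02672334]
```

View pics/e.png

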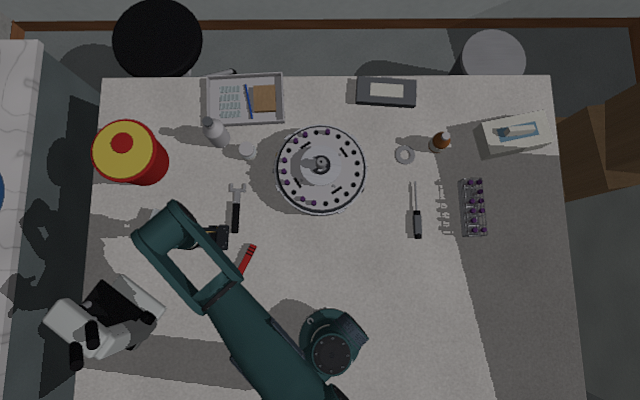

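View pics/ez.png

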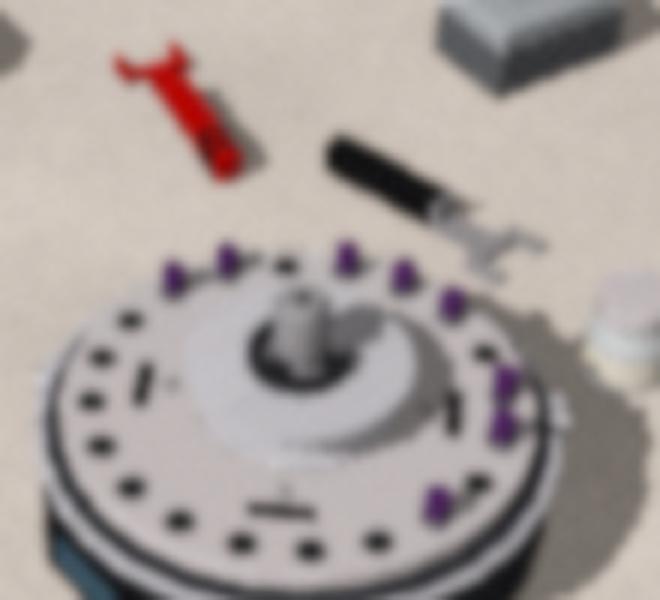

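```bash
python3 - <<'E'
from h import *
t=snapshot("top")
for lev in(50,65,80):print(lev,clipfit(t,(320.7,164.7),-100,125,lev)[0])
a=cv2.resize(t["color"][145:185,295:350],None,fx=14,fy=14,interpolation=2);cv2.imwrite("pics/f.png",a[:,:,::-1])
E
```

```text
50 [0.57536095 0.02729735]
65 [0.57512579 0.02646779]
80 [0.57503899 0.02569777]
```

View pics/f.png

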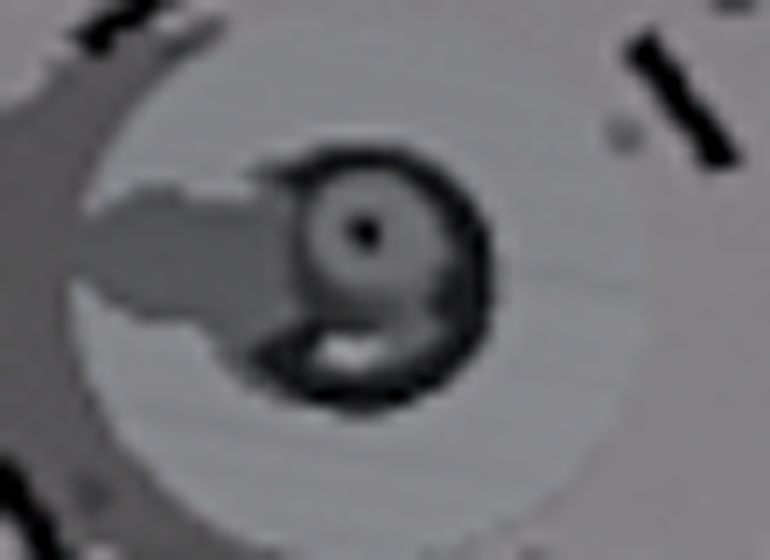

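At the same threshold as the first fit, the clip centre is about 1.2 mm from the axis. The fork lies flat and free, and the robot is clear, so I'm handing in.

```bash
python3 -c "
from bench import *
print(close_job())"
```

```text
the job is handed in; nothing more can be done
None
```

The clip is snapped home in the spindle groove, and the black-handled fork is back on the bench, lying flat and released. I handed the job in at about 29 s; the interface reports no verdict.

**What I did:** I picked up the fork, carried it over the carousel at about 0.215 m, and pushed the clip roughly along +y. The wrist force read 17.6 N before the snap and fell to 7 N after it. I then backed off and laid the fork close to where it started.

**Failed first grasp:** the first grip closed too high and slipped off. The fork did not move, and regripping about 5 mm lower held it.

**Last checks:**
- **Clip:** in the last picture its centre is 1.2 mm from the measured axis, at the grey threshold of the first fit. Darker thresholds gave up to 2.8 mm, close to the 3 mm limit. In the pictures it looks flat and centred on the flange, and it did not spring back when the fork left.
- **Fork and arm:** the fork looks flat in the scene view. The gripper is open and well clear.
- **Other things on the bench:** they look unmoved by eye. The last picture shows them all in view, though the arm partly covers the red look-alike.

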